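Seat the punch plate and lock it in the assembly fixture

TASK

Push the round three-pin punch plate along the fixture's channel with a fingertip until it is fully home against the end stop, without lifting it. Then push the red lock lever, without gripping it, past its first detent to the second stop, so that its bolt closes behind the plate; leave the plate home, the lever at the second stop and the other things on the bench where they are.

Things in the scene. Friction and masses are not known exactly. Their poses are not given: they have to be found in the camera images.
- fixture: Fixed steel fixture. Origin on the bench (z 0) under the channel's middle, z up, x away from the robot (turned 0.3 rad at most). Base slab x -110 to 110, y -165 to 75 mm, top at z 16 mm. A channel 84 mm wide, open above and at its -x end, runs along x at y = 0 between rails 14 mm wide, tops at z 30 mm; the end stop closes its +x end. The lock lever stands on the -y side.
- stop_face (a point): Middle of the end stop's face that the plate is pushed against: x 85, y 0, z 25 mm in the fixture's frame. The stop's top is at z 46 mm.
- bolt_gap (a point): Middle of the gap in the -y rail (x -5, y -49, z 30 mm in the fixture's frame) through which the lever's bolt slides along y. The bolt runs between two blue guide strips (x -30 to -14 and 4 to 20, y -162 to -58 mm, tops at z 32 mm) with white, yellow and green marks at the lever's three resting places.
- punch_plate: Loose round steel plate, 80 mm diameter, 18 mm thick, about 0.7 kg, three upright pins (12 mm diameter, 20 mm high, 21 mm off centre) on top. It lies in the channel on the slab, 2 mm clearance each side. Origin: centre of its underside. Fully home that is at x = 45 mm in the fixture's frame; it starts 80 to 100 mm short of it. Bolt and plate block one another until it is home.
- lever (a joint): Travel of the lock lever (m) along the fixture's +y: 0 open (white mark), 0.028 first detent (yellow), 0.056 second stop (green, bolt across behind the plate). A sprung detent holds it at each: a push of about 6 to 14 N frees it, under 5 N slides it on, and over the last 5 mm or so it snaps into the next place. Pushed too little it stays between them.
- lever_push (a point): Centre of the -y face of the upright red lever grip; push here towards the fixture's +y. It moves with the lever: x -5, y -133 + travel, z 60 mm in the fixture's frame. The grip is 28 mm wide (x) and 14 mm thick (y); this face reaches from z 38 to 82 mm, the +y half only to z 74 mm. Pressing on the -y half and the +y half at once counts as gripping.
- bushing: Bystander: loose flanged brass bushing standing on the fixture's base slab beyond the lever, 34 mm diameter flange, 24 mm body, 42 mm high. Origin at the centre of its underside.
- cover_plate: Bystander: loose round aluminium plate with dark holes, 84 mm diameter, 16 mm thick, flat on the bench on the fixture's +y side. Origin at the centre of its underside.
- caliper: Bystander: loose caliper lying flat on the bench on the fixture's -y side, 150 mm beam, white display box 12 mm high. Origin at the beam's middle, underside.
There are look-alikes about, which are no part of the job. There is more than one size of the punch_plate; the one meant has the size given above.

How it is judged:
By the outcome, as a careful person would: the job done as asked, in the order asked, and still so for the second after the job is handed in, with the robot touching nothing.
It also fails if it takes over 43 s, if anything falls off the work surface, if the arm or the gripper's body presses on something with over 40 N, if the wrist force passes 120 N, or if a joint passes its speed limit or range.

ROBOT

A 6-joint arm with a two-finger parallel gripper is mounted at the origin on the work surface. World frame = base frame: x ahead of the robot, y to its left, z up, the work surface at z = 0. Lengths are in mm, angles in degrees, forces in N, time in s.
With the tool pointing down it reaches from about 300 to 850 mm from the base axis. Payload 4.2 kg.
Tool frame: the origin (TCP) lies at the centre of the arm's flange, where the gripper is bolted on; the fingertips stand 191 mm ahead of it and the grasp point (between the pads) lies 172 mm ahead of it; y points along the fingers, x is the direction in which the jaws open and shut, and the axes are right-handed (so a half turn about y gives the same grasp; the last joint's range is limited). The gripper opens to 91 mm and grips with 3 to 60 N. Pads are 32 mm wide; open, the fingers measure 118 mm over their backs; the gripper's body (76 mm by 178 mm) begins 60 mm behind the grasp point.
Start: joints at [-77.865, 18.312, 89.639, -0, 72.044, -1.146], TCP at [132.093, -559.62, 404.776] pointing down, gripper open.
Joint ranges: [-177.97, 177.97], [-48.28, 115.42], [12.27, 149.76], [-77.06, 257.06], [2.81, 150.46], [-146.56, 146.56]. Speed limits (degrees/s): [147.25, 147.25, 180, 180, 180, 180].

INTERFACE

Orientations are given as [roll, pitch, yaw] about the fixed x, y, z axes, in that order (R = Rz(yaw) Ry(pitch) Rx(roll)).
In Python, from workcell import env gives the robot as it stands.
- The arm moves only by the tool carry_out, never from a script. Its argument "increments" is a list of rows, each a list of 3 entries, a list of its own where there are three numbers: the turn, a rotation vector about the tool's x, y, z in rad, then the shift along the tool's x, y, z in mm, then the closure, from 0 (fully open) to 1 (shut). In form: [[[wx, wy, wz], [dx, dy, dz], claw], ...]. A call has 1 to 10 rows; each row is the pose to reach, as a shift and turn from the pose commanded when the call began, along the tool's axes at that moment; what a row does not reach only later rows make up. A row lasts 1/12 s, in which the tool goes at most 41.7 mm and 7.16 degrees, less where a joint would pass 70% of its speed; a pose out of reach is approached as far as the arm can. A call with a gripper value outside its range is refused whole. The fingers move at their own pace and stop on an object; "force" is the grip in N (left out, the last holds). Time passes only in rows, so rows that repeat a pose let the fingers close. It gives the time, the measured TCP pose, the force and the opening at its end, in the units of the state.
- env.state(): the state, without advancing time (a new reading comes with each control period).
- env.grab_frame(name): name is "scene" or "top" or "wrist"; returns a dict with "frame" (384x512x3 uint8, blue, green, red), "z_map" (384x512 float32, mm along the optical axis (not along the pixel's ray), 0 where there is no reading), "camera_matrix" (3x3 intrinsics, pixels), "rvec" (rotation vector, rad) and "tvec" (3), from world to camera coordinates, as OpenCV has them; the wrist camera has in their place "hand_eye" (4x4, takes a point from camera to tool coordinates, whose origin is the TCP and whose axes are the tool frame's). Camera axes: x right, y down, z forward; pixel columns grow to the right and rows downward; lengths in mm; the calibration is good to about 2 mm. A picture is of the moment at which its call begins: read the wrist's pose just before it.
- env.job_done(): hands the job in, once; it reports no verdict.
The state is a dict: "time_s": time; "qpos": joint angles; "qvel": joint speeds; "effort": joint torques, N m; "ee_pos": TCP position; "ee_rot": TCP orientation; "force": force on the tool from outside, world axes, zero at the start; "torque": the same for the moment, N m; "gripper_width": finger opening in mm.
Only numpy, scipy, OpenCV 4.12 (cv2) and the standard library are available. Lean on these libraries where they do the work, as an engineer would, in place of code of your own. Each camera call takes 0.05 s, during which the arm holds its last target. There are 200 camera calls.

## Working session

There is one attempt and no reset: what is moved stays moved. The work goes in short steps, Python scripts to look and compute and a tool call to move; the robot and the scene stay as the last step left them, time stands still between calls to the robot, and variables do not carry over. Pictures are saved under pics/ and viewed, about 8 in all and at most 12, crops included, and the job is handed in when it is done.

Besides the shell and the picture viewer there is one more tool, called after ">>>" as name(argument=value, ...), one argument or row to a line, values as JSON. carry_out: Moves the arm, as the interface text tells. Its arguments: {"type":"object","properties":{"increments":{"type":"array","items":{"type":"array"}},"force":{"type":"number"}},"required":["increments"]}

```bash
mkdir -p pics; ls
python3 - <<'E'
from workcell import env
import cv2,numpy as np
s=env.state();print(s)
for n in ("scene","top"):
    f=env.grab_frame(n);cv2.imwrite(f"pics/{n}0.png",f["frame"]);np.savez(f"{n}0.npz",**f)
    R=cv2.Rodrigues(np.array(f["rvec"],float))[0];print(n,f["camera_matrix"],-R.T@np.array(f["tvec"]).ravel())
E
```

```text
pics
{'time_s': 0.0, 'qpos': array([-7.78648651e+01,  1.83506620e+01,  8.97068603e+01,  1.29021553e-04,
        7.20463204e+01, -1.14543689e+00]), 'qvel': array([-0.01076259,  0.03600977, -0.04734378, -0.02624137,  0.08421479,
       -0.0674544 ]), 'effort': array([-2.22975104e-03, -4.12460768e+01, -2.31972116e+01,  7.27452664e-02,
        4.57422389e-02, -1.64772214e-04]), 'ee_pos': array([ 132.05665942, -559.44501372,  403.92673506]), 'ee_rot': array([-89.99780151,   0.10381951, -76.71946613]), 'force': array([-0.08612353,  0.3832649 , -0.05744814]), 'torque': array([ 0.05157673,  0.03529708, -0.03523572]), 'gripper_width': 91.00522184298362}
scene [[385.77233563   0.         252.93495268]
 [  0.         385.77233563 187.03266216]
 [  0.           0.           1.        ]] [1045.45291931  451.95155259  568.8388385 ]
top [[395.48408834   0.         247.18663575]
 [  0.         395.48408834 184.33715629]
 [  0.           0.           1.        ]] [483.09784744  27.78511808 828.05140933]
```

View pics/top0.png

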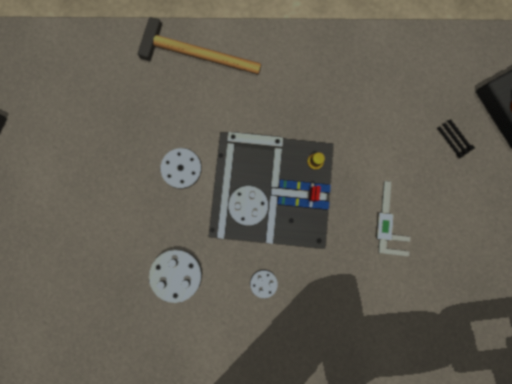

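View pics/scene0.png

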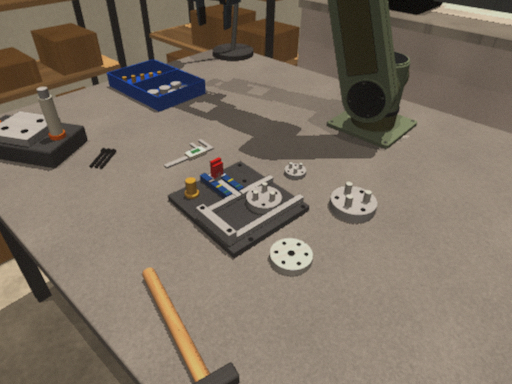

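Top view: fixture around (272,190), with stop at its far end (255,140). The plate is in the channel at (248,205), the red grip at (315,193), the bushing at (317,160), the cover plate at (180,168) and the caliper at (387,220). Larger and smaller look-alike plates are on the bench at (175,275) and (264,284).

```bash
cat > h.py <<'E'
import numpy as np,cv2
from scipy.optimize import differential_evolution,minimize
def world(f):
    R=cv2.Rodrigues(np.array(f["rvec"],float))[0];t=np.array(f["tvec"],float).ravel();K=f["camera_matrix"]
    v,u=np.mgrid[:384,:512];z=f["z_map"].astype(float)
    c=np.stack([(u-K[0,2])/K[0,0]*z,(v-K[1,2])/K[1,1]*z,z],-1)
    return (c-t)@R
def tofix(P,p):
    a=np.radians(p[2]);d=P[...,:2]-p[:2];c,s=np.cos(a),np.sin(a)
    return np.stack([d[...,0]*c+d[...,1]*s,-d[...,0]*s+d[...,1]*c],-1)
def toworld(q,p):
    a=np.radians(p[2]);c,s=np.cos(a),np.sin(a)
    return np.array([p[0]+c*q[0]-s*q[1],p[1]+s*q[0]+c*q[1]])
def height(q):
    x,y=q[...,0],q[...,1];h=np.zeros(x.shape)
    h[(abs(x)<110)&(y>-165)&(y<75)]=16
    h[(abs(x)<110)&(abs(y)>42)&(abs(y)<56)]=30
    h[(x>85)&(x<110)&(abs(y)<56)]=46
    return h
def fit(f,p0=(470,-35,-4),r=40):
    P=world(f);m=(f["z_map"]>0)&(np.hypot(P[...,0]-p0[0],P[...,1]-p0[1])<200)&(P[...,2]>-8)&(P[...,2]<55);Q=P[m]
    def cost(p):
        q=tofix(Q,p);ign=(abs(q[:,0]+5)<28)&(q[:,1]>-165)&(q[:,1]<-40)
        return np.where(ign,0,np.minimum(abs(Q[:,2]-height(q)),8)).mean()
    b=[(p0[0]-r,p0[0]+r),(p0[1]-r,p0[1]+r),(-18,18)]
    o=differential_evolution(cost,b,seed=1,tol=1e-6,maxiter=120)
    return o.x,o.fun,P
E
python3 - <<'E'
from h import *
from workcell import env
for n in("top","scene"):
    f=dict(np.load(n+"0.npz"))
    p,c,P=fit(f);q=tofix(P,p);z=P[...,2]
    sl=(abs(q[...,0])<105)&(q[...,1]>-160)&(q[...,1]<70)
    print(n,p,c,"slab z",np.median(z[sl&(q[...,1]<-70)&(q[...,0]<-50)]))
    m=(abs(q[...,1])<41)&(q[...,0]<60)&(q[...,0]>-125)&(z>28)&(z<39)
    a=q[m];o=minimize(lambda c:-np.sum(np.hypot(*(a-c).T)<40)+0.001*np.sum(np.maximum(np.hypot(*(a-c).T)-38,0)),np.median(a,0),method="Nelder-Mead")
    print(m.sum(),a.min(0),a.max(0),(a.min(0)+a.max(0))/2,o.x)
    m=sl&(abs(q[...,1])<41)&(z>44)&(q[...,0]<60);print("pins",m.sum())
    if m.sum():
        _,lab,st,ce=cv2.connectedComponentsWithStats(m.astype(np.uint8))
        for i in range(1,len(st)):
            if st[i,4]>4: print(q[lab==i].mean(0),st[i,4],np.median(z[lab==i]))
    g=f["frame"].astype(int);r=(g[...,2]>120)&(g[...,1]<70)&(g[...,0]<70)&sl
    print("red",q[r].min(0),q[r].max(0),z[r].max(),np.median(q[r&(z>70)],0))
    print("stop face wc",toworld((85,0),p))
E
```

```text
top [509.9904778    0.98911637  17.96858079] 3.331471206752309 slab z 14.659065488179811
1304 [-122.44566058  -40.91888867] [59.99609021 40.93492191] [-3.12247852e+01  8.01662306e-03] [ 1.96495745e+01 -1.65622167e-02]
pins 834
[42.26473538 -1.92885082] 30 54.9545322987574
[29.36187183 32.30304891] 29 54.80725844005617
[6.25727712 4.67243313] 30 54.4705880382369
red [  -5.86884218 -125.87352996] [  18.44531323 -108.23099763] 86.0205387401116 [   5.81446092 -117.84930996]
stop face wc [590.84467322  27.21122694]
scene [509.99915411  -5.4507426   17.99668718] 3.7468539551299194 slab z 14.668527975391875
520 [-55.05199807 -40.72988037] [59.99476247 40.99149314] [2.4713822  0.13080639] [25.3060646   2.79731707]
pins 81
[13.67868426 10.88573397] 28 52.3821246412537
[49.09119811  4.48502705] 29 52.02971389470762
[37.19938428 36.79267128] 24 52.036628922977336
red [  -0.77601339 -120.9877014 ] [  25.3450155  -103.18390157] 83.07282065649221 [  12.52697501 -111.27847821]
stop face wc [590.84047657  20.81102776]
```

```bash
cat > m.py <<'E'
from h import *
def measure(n,f,p0):
    p,c,P=fit(f,p0,40);q=tofix(P,p);z=P[...,2]
    sl=(abs(q[...,0])<105)&(q[...,1]>-160)&(q[...,1]<70)
    print(n,p,c,"slab z",np.median(z[sl&(q[...,1]<-70)&(q[...,0]<-50)]))
    m=(abs(q[...,1])<41)&(q[...,0]<84)&(q[...,0]>-125)&(z>28)&(z<39)
    a=q[m];print(m.sum(),np.percentile(a,[1,50,99],axis=0).round(1).tolist())
    m=sl&(abs(q[...,1])<41)&(z>46)&(q[...,0]<75)
    _,lab,st,ce=cv2.connectedComponentsWithStats(m.astype(np.uint8))
    for i in range(1,len(st)):
        if st[i,4]>4: print("pin",q[lab==i].mean(0),st[i,4],np.median(z[lab==i]))
    g=f["frame"].astype(int);r=(g[...,2]>120)&(g[...,1]<70)&(g[...,0]<70)&sl
    print("red",q[r].min(0),q[r].max(0),z[r].max(),np.median(q[r&(z>70)],0))
    return p
E
python3 - <<'E'
from m import *
f=dict(np.load("top0.npz"));P=world(f);p0=P[190,253];print(p0,P[300,300])
for n in("top","scene"): measure(n,dict(np.load(n+"0.npz")),(p0[0],p0[1],0))
E
```

```text
[562.10362305  10.15231774  33.41781816] [339.90371188 -86.62629708  -0.61555328]
top [570.03303398  15.67975888  -5.76926991] 2.0253750386283524 slab z 16.598083791678697
1135 [[-76.5, -36.6], [-38.6, 1.2], [-1.3, 37.6]]
pin [-18.79621384  -5.40375521] 30 54.9545322987574
pin [-44.38759461  20.7379371 ] 29 54.80725844005617
pin [-54.41469201 -13.85585631] 30 54.4705880382369
red [ -16.96171287 -130.69786926] [   6.30321156 -119.6281834 ] 86.0205387401116 [  -5.47130435 -126.97042413]
scene [571.49044343  15.04272119  -5.55390232] 2.518103324217887 slab z 15.227547671901732
596 [[-77.1, -40.4], [-31.4, 4.9], [2.4, 40.0]]
pin [-51.09819609 -11.23342026] 24 52.66500528010359
pin [-16.17400959  -2.58565635] 28 52.05358133475016
pin [-41.10601481  23.41892724] 28 52.036628922977336
red [ -17.0235708  -130.42170224] [  10.35422853 -117.46258485] 83.07282065649221 [  -3.5665342  -123.78258524]
```

```bash
cat > t.py <<'E'
import sys,numpy as np
from h import toworld,tofix
from workcell import env
from scipy.spatial.transform import Rotation as R
P=(570.7,15.4,-5.7)
def go(fx,fy,tz,yaw=-5.7):
    s=env.state();Rt=R.from_euler("xyz",s["ee_rot"],degrees=True)
    w=np.r_[toworld((fx,fy),P),tz+191]
    G=R.from_euler("xyz",[-90,0,yaw],degrees=True)
    print("turn",(Rt.inv()*G).as_rotvec().round(3),"shift",(Rt.inv().apply(w-s["ee_pos"])).round(1),"target TCP",w.round(1))
def now():
    s=env.state();print("t",s["time_s"],"fix",tofix(s["ee_pos"],P).round(1),"tip z",s["ee_pos"][2]-191,"rot",s["ee_rot"].round(2),"F",s["force"].round(1),s["gripper_width"])
now()
go(*[float(a) for a in sys.argv[1:]])
E
python3 t.py -116 0 120
```

```text
t 0.1 fix [-379.4 -615.6] tip z 213.0091810756008 rot [-90.     0.09 -76.72] F [-0.5 -0.2 -0. ] 91.07689850052955
turn [-1.000e-03 -1.239e+00 -1.000e-03] shift [-496.3   93.8  449.3] target TCP [455.3  26.9 311. ]
```

>>> carry_out(
  increments=[
    [[0, -0.12, 0], [-28, 0, 25], 1],
    [[0, -0.24, 0], [-56, 0, 50], 1],
    [[0, -0.36, 0], [-84, 0, 75], 1],
    [[0, -0.48, 0], [-112, 0, 100], 1],
    [[0, -0.6, 0], [-140, 0, 125], 1],
    [[0, -0.72, 0], [-168, 0, 150], 1],
    [[0, -0.84, 0], [-196, 0, 175], 1],
    [[0, -0.96, 0], [-224, 0, 200], 1],
    [[0, -1.08, 0], [-252, 0, 225], 1],
    [[0, -1.2, 0], [-280, 0, 250], 1],
  ],
  force=20,
)

```text
time_s: 0.93
ee_pos: [311.3, -227.9, 404.6]
ee_rot: [-90.0, 0.0, -7.7]
force: [0.0, 0.3, 0.0]
gripper_width: 27.4
```

```bash
python3 t.py -116 0 120
```

```text
t 0.9333 fix [-234.  -267.8] tip z 213.62860499059462 rot [-90.     0.    -7.66] F [0.  0.3 0. ] 27.449566393800346
turn [-0.    -0.034 -0.   ] shift [108.8  93.6 271.7] target TCP [455.3  26.9 311. ]
```

>>> carry_out(
  increments=[
    [[0, -0.01, 0], [15, 0, 38], 1],
    [[0, -0.03, 0], [31, 0, 77], 1],
    [[0, -0.036, 0], [46, 0, 116], 1],
    [[0, -0.036, 0], [62, 10, 155], 1],
    [[0, -0.036, 0], [78, 30, 194], 1],
    [[0, -0.036, 0], [93, 50, 233], 1],
    [[0, -0.036, 0], [108, 70, 271], 1],
    [[0, -0.036, 0], [108, 90, 271], 1],
    [[0, -0.036, 0], [108, 93, 271], 1],
    [[0, -0.036, 0], [108, 93, 271], 1],
  ],
)

```text
time_s: 1.77
ee_pos: [455.1, 24.3, 310.0]
ee_rot: [-90.1, 0.3, -5.8]
force: [-0.6, -0.5, 0.0]
gripper_width: 0.6
```

```bash
python3 t.py -116 0 22
python3 - <<'E'
from workcell import env
import cv2
f=env.grab_frame("scene")["frame"][130:270,130:330];cv2.imwrite("pics/s1.png",cv2.resize(f,(800,560),interpolation=cv2.INTER_CUBIC))
E
```

```text
t 1.7667 fix [-115.9   -2.6] tip z 118.99994371018482 rot [-90.06   0.29  -5.78] F [-0.6 -0.5  0. ] 0.6431046473465429
turn [ 0.001 -0.001 -0.005] shift [ 0.4 97.   2.7] target TCP [455.3  26.9 213. ]
```

View pics/s1.png

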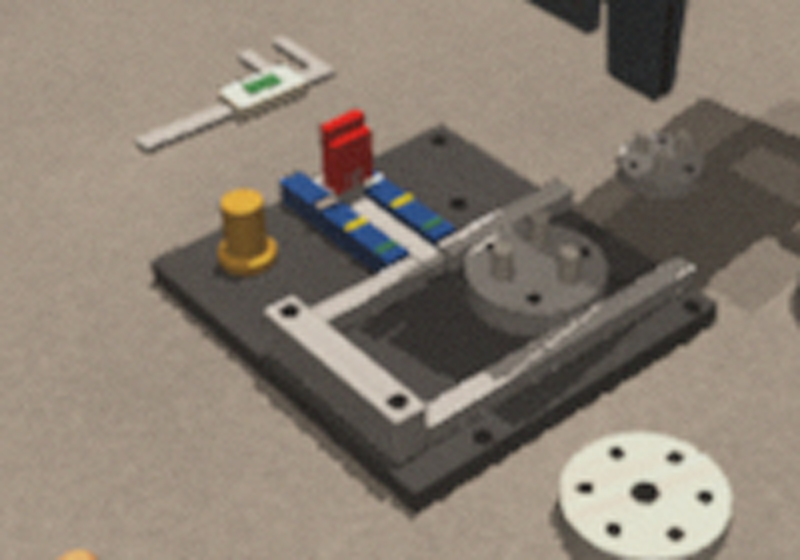

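The picture shows the closed fingers at (640,60), the plate in the channel at (535,275), and the grip at (347,150) on the white mark. The path down is clear.

>>> carry_out(
  increments=[
    [[0, 0, 0], [0, 25, 2], 1],
    [[0, 0, 0], [0, 55, 2], 1],
    [[0, 0, 0], [0, 80, 2], 1],
    [[0, 0, 0], [0, 92, 2], 1],
    [[0, 0, 0], [0, 97, 2], 1],
    [[0, 0, 0], [3, 97, 2], 1],
    [[0, 0, 0], [6, 97, 2], 1],
    [[0, 0, 0], [9, 97, 2], 1],
    [[0, 0, 0], [11, 97, 2], 1],
    [[0, 0, 0], [11, 97, 2], 1],
  ],
)

```text
time_s: 2.65
ee_pos: [467.7, 24.5, 215.7]
ee_rot: [-90.0, -0.2, -5.9]
force: [-0.8, -0.0, -0.4]
gripper_width: 0.8
```

```bash
python3 t.py -9 0 22
```

```text
t 2.65 fix [-103.4   -1.2] tip z 24.7269468845345 rot [-89.99  -0.16  -5.92] F [-0.8 -0.  -0.4] 0.7545863317302389
turn [-0.    -0.004  0.003] shift [94.4  3.   1.6] target TCP [561.7  16.3 213. ]
```

>>> carry_out(
  increments=[
    [[0, -0.003, 0], [5, 1.5, 1], 1],
    [[0, -0.003, 0], [10, 2, 1], 1],
    [[0, -0.003, 0], [15, 2, 1], 1],
    [[0, -0.003, 0], [20, 2, 1], 1],
    [[0, -0.003, 0], [25, 2, 1], 1],
    [[0, -0.003, 0], [30, 2, 1], 1],
    [[0, -0.003, 0], [35, 2, 1], 1],
    [[0, -0.003, 0], [40, 2, 1], 1],
    [[0, -0.003, 0], [45, 2, 1], 1],
    [[0, -0.003, 0], [50, 2, 1], 1],
  ],
)

```text
time_s: 3.48
ee_pos: [514.3, 20.6, 212.2]
ee_rot: [-90.0, 0.6, -5.7]
force: [-9.1, 1.6, 8.0]
gripper_width: 0.3
```

```bash
python3 t.py -9 0 22
python3 - <<'E'
from workcell import env
from m import *
f=env.grab_frame("scene")["frame"][130:270,130:330];cv2.imwrite("pics/s2.png",cv2.resize(f,(800,560),interpolation=cv2.INTER_CUBIC))
E
```

```text
t 3.4833 fix [-56.6  -0.5] tip z 21.243270238300823 rot [-90.05   0.57  -5.73] F [-9.1  1.6  8. ] 0.3416986751418715
turn [ 0.001 -0.001 -0.01 ] shift [47.6 -1.2  0.5] target TCP [561.7  16.3 213. ]
```

View pics/s2.png

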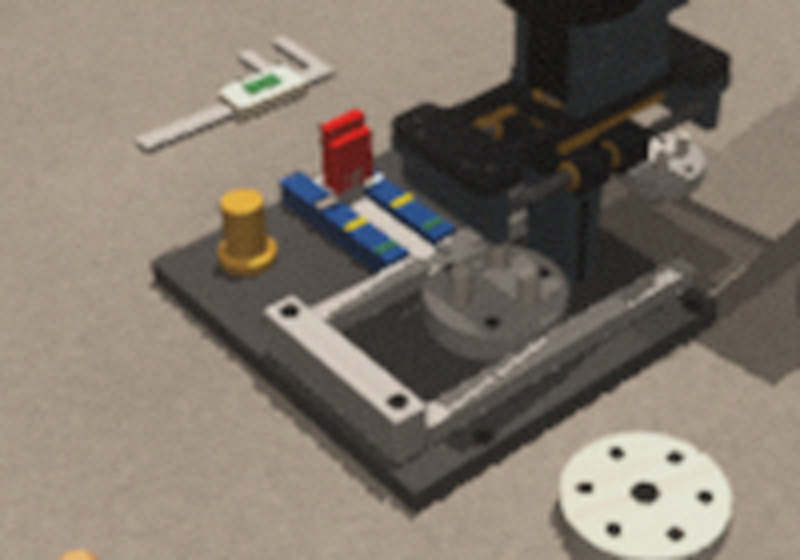

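The plate, now at (495,300), slides ahead of the finger and stays flat. The rest of the scene is unchanged.

>>> carry_out(
  increments=[
    [[0, 0, 0], [5, -1, 0.5], 1],
    [[0, 0, 0], [10, -1, 0.5], 1],
    [[0, 0, 0], [15, -1, 0.5], 1],
    [[0, 0, 0], [20, -1, 0.5], 1],
    [[0, 0, 0], [25, -1, 0.5], 1],
    [[0, 0, 0], [30, -1, 0.5], 1],
    [[0, 0, 0], [34, -1, 0.5], 1],
    [[0, 0, 0], [37, -1, 0.5], 1],
    [[0, 0, 0], [39, -1, 0.5], 1],
    [[0, 0, 0], [40, -1, 0.5], 1],
  ],
)

```text
time_s: 4.37
ee_pos: [556.7, 16.9, 213.7]
ee_rot: [-90.0, 0.0, -5.7]
force: [-3.1, 0.6, -1.4]
gripper_width: 0.4
```

```bash
python3 t.py -9 0 22
```

```text
t 4.3667 fix [-14.1   0.1] tip z 22.697850681036726 rot [-90.     0.    -5.73] F [-3.1  0.6 -1.4] 0.3923687086433298
turn [ 0.    -0.001 -0.   ] shift [ 5.1  0.7 -0.1] target TCP [561.7  16.3 213. ]
```

Slow the advance and watch for the rise in force at the stop.

>>> carry_out(
  increments=[
    [[0, 0, 0], [1, 0, 0], 1],
    [[0, 0, 0], [2, 0, 0], 1],
    [[0, 0, 0], [3, 0, 0], 1],
    [[0, 0, 0], [4, 0, 0], 1],
    [[0, 0, 0], [4, 0, 0], 1],
  ],
)

```text
time_s: 4.78
ee_pos: [560.6, 16.5, 213.8]
ee_rot: [-90.0, -0.0, -5.7]
force: [-2.6, 0.2, -1.3]
gripper_width: 0.6
```

>>> carry_out(
  increments=[
    [[0, 0, 0], [0.7, 0, 0], 1],
    [[0, 0, 0], [1.4, 0, 0], 1],
    [[0, 0, 0], [2, 0, 0], 1],
    [[0, 0, 0], [2, 0, 0], 1],
  ],
)

```text
time_s: 5.12
ee_pos: [562.5, 16.3, 213.8]
ee_rot: [-90.0, -0.0, -5.7]
force: [-3.5, -0.0, -1.5]
gripper_width: 0.5
```

>>> carry_out(
  increments=[
    [[0, 0, 0], [0.7, 0, 0], 1],
    [[0, 0, 0], [1.4, 0, 0], 1],
    [[0, 0, 0], [2, 0, 0], 1],
    [[0, 0, 0], [2, 0, 0], 1],
  ],
)

```text
time_s: 5.45
ee_pos: [564.6, 16.1, 213.8]
ee_rot: [-90.0, -0.0, -5.7]
force: [-3.6, 0.5, -1.7]
gripper_width: 0.7
```

>>> carry_out(
  increments=[
    [[0, 0, 0], [0.7, 0, 0], 1],
    [[0, 0, 0], [1.4, 0, 0], 1],
    [[0, 0, 0], [2, 0, 0], 1],
    [[0, 0, 0], [2, 0, 0], 1],
  ],
)

```text
time_s: 5.78
ee_pos: [566.0, 16.0, 213.7]
ee_rot: [-90.0, 0.1, -5.7]
force: [-6.3, 1.7, 1.0]
gripper_width: 0.4
```

```bash
python3 t.py -9 0 22
python3 - <<'E'
from workcell import env
import cv2
f=env.grab_frame("scene")["frame"][150:250,150:310];cv2.imwrite("pics/s3.png",cv2.resize(f,(800,500),interpolation=cv2.INTER_CUBIC))
E
```

```text
t 5.7833 fix [-4.8  0.1] tip z 22.72236920907602 rot [-90.01   0.1   -5.73] F [-6.3  1.7  1. ] 0.36533572444815926
turn [ 0.    -0.001 -0.002] shift [-4.2  0.7 -0.1] target TCP [561.7  16.3 213. ]
```

View pics/s3.png

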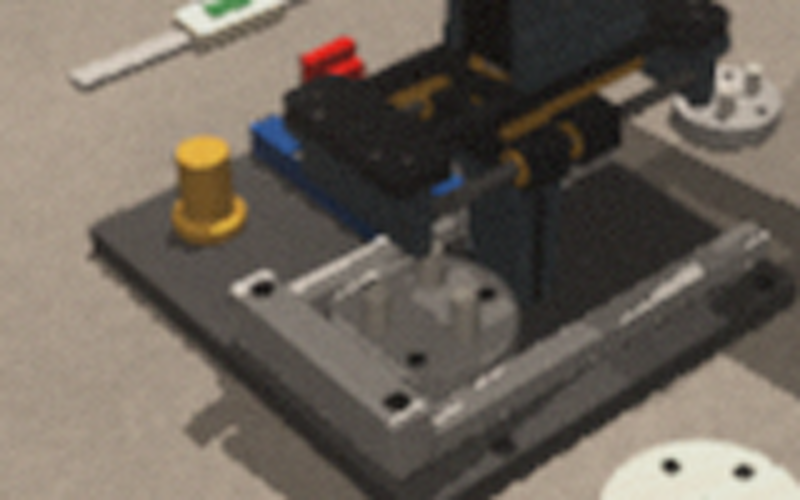

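The plate at (430,310) looks close to the stop, and the force is beginning to rise.

>>> carry_out(
  increments=[
    [[0, 0, 0], [0.7, 0, 0], 1],
    [[0, 0, 0], [1.4, 0, 0], 1],
    [[0, 0, 0], [2, 0, 0], 1],
    [[0, 0, 0], [2, 0, 0], 1],
  ],
)

```text
time_s: 6.17
ee_pos: [566.8, 15.9, 213.7]
ee_rot: [-90.0, 0.3, -5.7]
force: [-9.9, 2.1, 3.8]
gripper_width: 0.6
```

>>> carry_out(
  increments=[
    [[0, 0, 0], [1, 0, 0], 1],
    [[0, 0, 0], [2, 0, 0], 1],
    [[0, 0, 0], [3, 0, 0], 1],
    [[0, 0, 0], [4, 0, 0], 1],
    [[0, 0, 0], [4, 0, 0], 1],
  ],
)

```text
time_s: 6.58
ee_pos: [568.5, 15.8, 213.6]
ee_rot: [-90.0, 0.8, -5.8]
force: [-17.2, 2.9, 11.2]
gripper_width: 0.2
```

Tip position is static while the force rises to 17 N, so the plate is against the stop. Next: back off and lift.

>>> carry_out(
  increments=[
    [[0, 0, 0], [-5, 0, 0], 1],
    [[0, 0, 0], [-12, 0, 0], 1],
    [[0, 0, 0], [-20, 0, 0], 1],
    [[0, 0, 0], [-20, -25, 0], 1],
    [[0, 0, 0], [-20, -60, 0], 1],
    [[0, 0, 0], [-20, -100, 0], 1],
    [[0, 0, 0], [-20, -110, -40], 1],
    [[0, 0, 0], [-20, -110, -80], 1],
    [[0, 0, 0], [-20, -110, -120], 1],
    [[0, 0, 0], [-20, -110, -150], 1],
  ],
)

```text
time_s: 7.42
ee_pos: [537.6, -134.3, 325.1]
ee_rot: [-90.1, -0.3, -5.7]
force: [0.7, -0.3, 0.0]
gripper_width: 0.3
```

```bash
python3 t.py -5 -176 46
```

```text
t 7.4167 fix [ -18.1 -152.3] tip z 134.12080412975615 rot [-90.11  -0.31  -5.74] F [ 0.7 -0.3  0. ] 0.3439847612930008
turn [ 0.002 -0.001  0.005] shift [ 12.6  88.2 -23.5] target TCP [ 548.2 -159.2  237. ]
```

>>> carry_out(
  increments=[
    [[0, 0, 0], [6, 0, -25], 1],
    [[0, 0, 0], [12, 0, -40], 1],
    [[0, 0, 0], [12, 20, -40], 1],
    [[0, 0, 0], [12, 45, -40], 1],
    [[0, 0, 0], [12, 70, -40], 1],
    [[0, 0, 0], [12, 85, -40], 1],
    [[0, 0, 0], [12, 88, -40], 1],
    [[0, 0, 0], [12, 88, -40], 1],
  ],
)

```text
time_s: 8.08
ee_pos: [545.8, -172.6, 235.0]
ee_rot: [-90.0, 0.0, -5.7]
force: [0.2, -0.0, -0.1]
gripper_width: 0.8
```

```bash
python3 t.py -5 -155 46
python3 - <<'E'
from workcell import env
from m import *
f0=env.grab_frame("top");f=f0["frame"][110:260,200:400];cv2.imwrite("pics/t4.png",cv2.resize(f,(800,600),interpolation=cv2.INTER_CUBIC))
for n,g in(("top",f0),("scene",env.grab_frame("scene"))):
  try: measure(n,g,(570,15,-5))
  except Exception as e: print(e)
E
```

```text
t 8.0833 fix [  -6.1 -189.5] tip z 44.02379667474878 rot [-8.999e+01  4.000e-02 -5.710e+00] F [ 0.2 -0.  -0.1] 0.7673077199771586
turn [-0.    -0.    -0.001] shift [ 1.1 -2.  34.5] target TCP [ 550.3 -138.3  237. ]
top [569.93821255  15.55890464  -5.73773994] 1.9737909808443423 slab z 484.26272151788527
1087 [[7.4, -36.5], [44.8, 1.6], [81.8, 38.0]]
pin [64.77030981 -5.30061383] 31 54.66479329851383
pin [39.55609545 20.90348483] 29 53.71469123243544
pin [ 29.7237515  -13.52945141] 31 54.66296945466073
zero-size array to reduction operation minimum which has no identity
scene [571.63864865  14.85858243  -5.75306736] 2.4489210623959767 slab z 16.35368968401547
629 [[-31.6, -40.6], [46.7, 6.8], [78.2, 40.1]]
pin [ 32.5582585  -11.26248649] 26 52.519674080823194
pin [67.93917612 -2.07623961] 33 52.639813214024
pin [42.82661385 23.7250833 ] 29 52.47461475705435
red [ -15.75980267 -129.77588761] [   8.49685464 -117.88057088] 81.30700631199929 [  -0.73794059 -121.29375283]
```

View pics/t4.png

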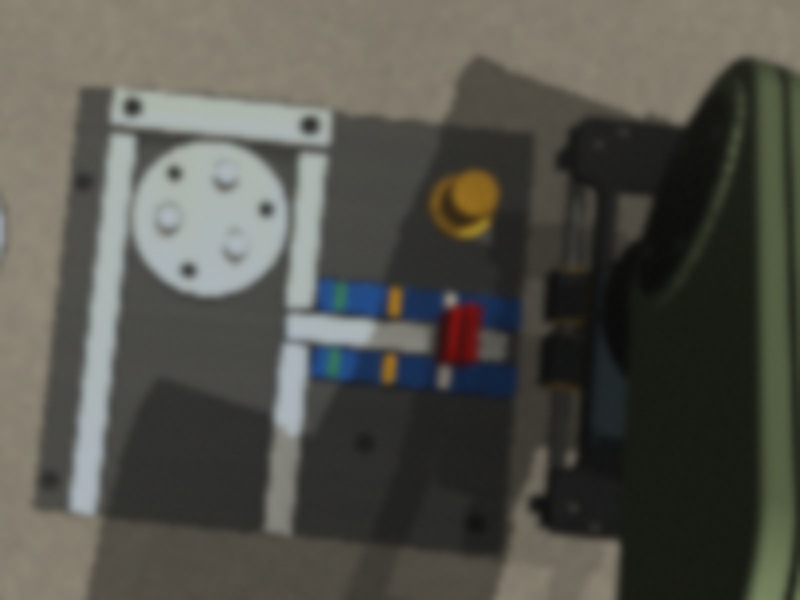

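Top view: the plate (210,218) touches the end stop, with pins averaging x = 44.7 mm in the fixture frame. The grip (460,335) is at the white mark, and the fingers are clear of it at (575,330). Now the lever.

>>> carry_out(
  increments=[
    [[0, 0, 0], [1, 0, 10], 1],
    [[0, 0, 0], [1, 0, 22], 1],
    [[0, 0, 0], [1, 0, 31], 1],
    [[0, 0, 0], [1, 0, 35], 1],
    [[0, 0, 0], [1, 0, 38], 1],
    [[0, 0, 0], [1, 0, 41], 1],
    [[0, 0, 0], [1, 0, 43], 1],
    [[0, 0, 0], [1, 0, 45], 1],
    [[0, 0, 0], [1, 0, 47], 1],
    [[0, 0, 0], [1, 0, 47], 1],
  ],
)

```text
time_s: 9.02
ee_pos: [551.0, -127.5, 236.1]
ee_rot: [-90.1, -0.0, -5.7]
force: [-0.5, -0.2, 0.1]
gripper_width: 0.6
```

```bash
python3 t.py -5 -93 46
```

```text
t 9.0167 fix [  -5.4 -144.1] tip z 45.095706984260886 rot [-9.015e+01 -3.000e-02 -5.730e+00] F [-0.5 -0.2  0.1] 0.568686526539045
turn [ 0.003 -0.     0.001] shift [ 0.4 -1.  51.1] target TCP [556.5 -76.6 237. ]
```

>>> carry_out(
  increments=[
    [[0, 0, 0], [0, 0, 2], 1],
    [[0, 0, 0], [0, 0, 4], 1],
    [[0, 0, 0], [0, 0, 6], 1],
    [[0, 0, 0], [0, 0, 8], 1],
    [[0, 0, 0], [0, 0, 8], 1],
  ],
)

```text
time_s: 9.43
ee_pos: [551.9, -118.4, 236.0]
ee_rot: [-90.1, -0.0, -5.7]
force: [-0.2, -1.2, 1.3]
gripper_width: 0.3
```

```bash
python3 t.py -5 -93 46
python3 - <<'E'
from workcell import env
import cv2
f=env.grab_frame("scene")["frame"][130:250,150:310];cv2.imwrite("pics/s5.png",cv2.resize(f,(800,600),interpolation=cv2.INTER_CUBIC))
E
```

```text
t 9.4333 fix [  -5.4 -135.1] tip z 44.953818183401694 rot [-9.005e+01 -2.000e-02 -5.720e+00] F [-0.2 -1.2  1.3] 0.3151304657902574
turn [ 0.001 -0.     0.   ] shift [ 0.4 -1.1 42. ] target TCP [556.5 -76.6 237. ]
```

View pics/s5.png

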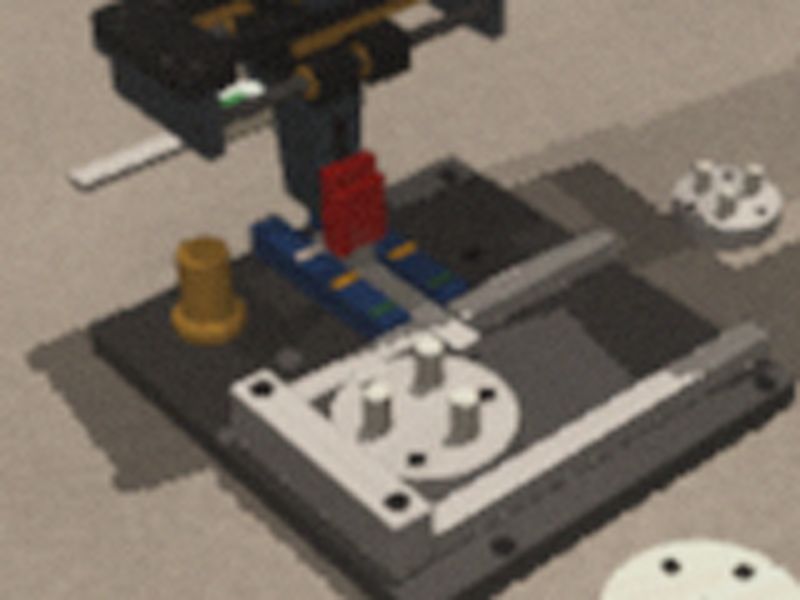

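The finger is behind the grip (355,205), which has already left the white mark and sits between white and yellow. The plate is still home. I'll continue to the first detent.

>>> carry_out(
  increments=[
    [[0, 0, 0], [0, 0, 3], 1],
    [[0, 0, 0], [0, 0, 6], 1],
    [[0, 0, 0], [0, 0, 9], 1],
    [[0, 0, 0], [0, 0, 12], 1],
    [[0, 0, 0], [0, 0, 14], 1],
    [[0, 0, 0], [0, 0, 16], 1],
    [[0, 0, 0], [0, 0, 18], 1],
    [[0, 0, 0], [0, 0, 20], 1],
    [[0, 0, 0], [0, 0, 22], 1],
    [[0, 0, 0], [0, 0, 24], 1],
  ],
)

```text
time_s: 10.32
ee_pos: [554.3, -94.8, 235.8]
ee_rot: [-90.1, -0.0, -5.7]
force: [-1.0, -7.1, 1.6]
gripper_width: 0.4
```

```bash
python3 t.py -5 -93 46
```

```text
t 10.3167 fix [  -5.3 -111.3] tip z 44.84033851822531 rot [-9.011e+01 -2.000e-02 -5.680e+00] F [-1.  -7.1  1.6] 0.3536641894171414
turn [0.002 0.    0.   ] shift [ 0.4 -1.2 18.3] target TCP [556.5 -76.6 237. ]
```

>>> carry_out(
  increments=[
    [[0, 0, 0], [0, 0, 1], 1],
    [[0, 0, 0], [0, 0, 2], 1],
    [[0, 0, 0], [0, 0, 3], 1],
    [[0, 0, 0], [0, 0, 4], 1],
    [[0, 0, 0], [0, 0, 5], 1],
    [[0, 0, 0], [0, 0, 6], 1],
    [[0, 0, 0], [0, 0, 6], 1],
  ],
)

```text
time_s: 10.9
ee_pos: [554.9, -88.6, 235.8]
ee_rot: [-90.0, -0.0, -5.7]
force: [0.8, -3.3, 2.2]
gripper_width: 0.4
```

```bash
python3 t.py -5 -93 46
python3 - <<'E'
from workcell import env
import cv2
f=env.grab_frame("scene")["frame"][130:250,150:310];cv2.imwrite("pics/s6.png",cv2.resize(f,(800,600),interpolation=cv2.INTER_CUBIC))
E
```

```text
t 10.9 fix [  -5.4 -105. ] tip z 44.82743049613808 rot [-9.004e+01 -1.000e-02 -5.720e+00] F [ 0.8 -3.3  2.2] 0.3548827585885596
turn [ 0.001 -0.     0.   ] shift [ 0.4 -1.2 12. ] target TCP [556.5 -76.6 237. ]
```

View pics/s6.png

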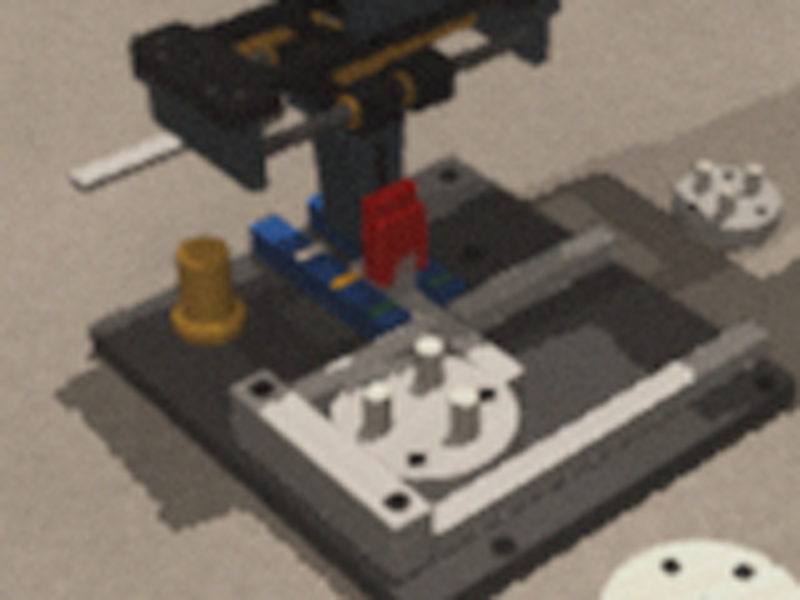

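The grip (395,235) is past the yellow mark. The bolt (500,365) is entering the channel behind the plate. I'll continue to the second stop.

>>> carry_out(
  increments=[
    [[0, 0, 0], [0, 0, 2], 1],
    [[0, 0, 0], [0, 0, 4], 1],
    [[0, 0, 0], [0, 0, 6], 1],
    [[0, 0, 0], [0, 0, 8], 1],
    [[0, 0, 0], [0, 0, 10], 1],
    [[0, 0, 0], [0, 0, 11], 1],
    [[0, 0, 0], [0, 0, 12], 1],
    [[0, 0, 0], [0, 0, 13], 1],
    [[0, 0, 0], [0, 0, 13], 1],
  ],
)

```text
time_s: 11.7
ee_pos: [556.1, -77.0, 235.8]
ee_rot: [-90.3, -0.0, -5.6]
force: [-2.4, -13.2, 0.8]
gripper_width: 0.5
```

```bash
python3 t.py -5 -93 46
```

```text
t 11.7 fix [ -5.3 -93.4] tip z 44.830343057565244 rot [-9.028e+01 -2.000e-02 -5.600e+00] F [ -2.4 -13.2   0.8] 0.4731117753533746
turn [0.005 0.002 0.   ] shift [ 0.3 -1.2  0.4] target TCP [556.5 -76.6 237. ]
```

Force rises to 13 N at the expected place. I'll press a little more to confirm the hard stop.

>>> carry_out(
  increments=[
    [[0, 0, 0], [0, 0, 1], 1],
    [[0, 0, 0], [0, 0, 2], 1],
    [[0, 0, 0], [0, 0, 3], 1],
    [[0, 0, 0], [0, 0, 3], 1],
  ],
)

```text
time_s: 12.03
ee_pos: [556.2, -76.0, 235.9]
ee_rot: [-90.5, -0.0, -5.5]
force: [-3.3, -22.6, 3.2]
gripper_width: 0.3
```

Hard stop confirmed: 23 N and hardly any motion. Back off and raise away.

>>> carry_out(
  increments=[
    [[0, 0, 0], [0, 0, -5], 1],
    [[0, 0, 0], [0, 0, -20], 1],
    [[0, 0, 0], [0, 0, -45], 1],
    [[0, 0, 0], [0, -20, -75], 1],
    [[0, 0, 0], [0, -50, -90], 1],
    [[0, 0, 0], [0, -85, -90], 1],
    [[0, 0, 0], [0, -120, -120], 1],
    [[0, 0, 0], [0, -120, -160], 1],
    [[0, 0, 0], [0, -120, -180], 1],
    [[0, 0, 0], [0, -120, -180], 1],
  ],
)

```text
time_s: 12.87
ee_pos: [538.3, -254.4, 356.2]
ee_rot: [-90.0, -0.1, -5.9]
force: [-0.7, 0.2, 0.5]
gripper_width: 0.6
```

Run:
```python
from workcell import env
from m import *
f0=env.grab_frame("top");f1=env.grab_frame("scene")
a=cv2.resize(f0["frame"][110:260,200:400],(400,300),interpolation=cv2.INTER_CUBIC)
b=cv2.resize(f1["frame"][130:280,150:350],(400,300),interpolation=cv2.INTER_CUBIC)
cv2.imwrite("pics/fin.png",np.hstack([a,b]))
for n,g in(("top",f0),("scene",f1)):
  try: measure(n,g,(570,15,-5))
  except Exception as e: print(e)
s=env.state();print(s["time_s"],s["ee_pos"],s["force"])
```

```text
top [569.6893416   15.58761713  -5.70675697] 2.0316269793608006 slab z 16.678485416616386
1207 [[-9.9, -37.1], [41.4, 0.1], [81.6, 37.7]]
pin [64.84507921 -5.27301233] 32 54.316657187138944
pin [39.79483931 20.87590942] 29 54.25085575148778
pin [ 30.07161423 -13.66468184] 30 54.63965865691952
red [-16.81685583 -75.21539706] [  8.43933443 -63.38876782] 84.57427814785358 [ -3.60862086 -69.32652735]
scene [571.39636613  14.79894315  -5.71583759] 2.505345990157033 slab z 15.265058520663263
646 [[-13.2, -40.6], [46.8, 6.2], [78.6, 40.1]]
pin [ 32.61994862 -10.89328005] 26 52.481750142286344
pin [67.90657733 -2.63982737] 34 51.982990925497035
pin [43.0627988  23.76452203] 29 52.61774236468812
red [ -77.7639701  -154.07673573] [ 10.00489022 -60.54068434] 83.57419013878341 [ -4.44413078 -67.68977099]
12.9667 [ 538.39839679 -251.36034045  355.07663639] [-0.14733795 -0.05936631 -1.10522931]
```

View pics/fin.png

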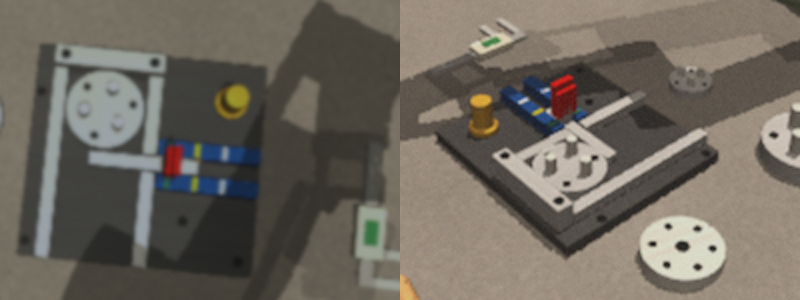

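The bolt (120,160, left half) lies across behind the plate (105,108), and the grip is at the green marks. The grip's measured travel is about 56 mm. The bushing, cover plate and caliper appear in place.

```bash
python3 -c "
from workcell import env
print(env.job_done())"
```

```text
the job is handed in; nothing more can be done
None
```

I pushed the punch plate home with the closed fingertips. I then pushed the lever from its -y face, without gripping it, past the first detent to the second stop, backed away and handed the job in at about 13 s.

- **Plate:** its pins average x = 44.9 mm in the fixture frame from the top camera, against 45 mm for home. The scene camera reads 47.9 mm, but it read about 3 mm high throughout, and both cameras agree on about 84 mm of travel. At the stop the force rose to 17 N with the tip no longer advancing.
- **Lever:** the top camera puts the travel at 57.6 mm and the scene camera at about 56 mm, against 56 mm nominal. It met a hard stop at 23 N. The last picture shows the grip at the green marks and the bolt across behind the plate.
- **Bystanders:** the bushing, cover plate and caliper look unmoved in the pictures; I did not measure them. The robot was touching nothing at the end.

No check failed. The lever left its open position without showing a force peak, because the reading came only at the end of that move. I confirmed it had moved from the pictures instead.

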